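Set up the starter jar on its cool block and set the rise gauge

ROBOT

A 6-joint arm with a two-finger parallel gripper is mounted at the origin on the work surface. World frame = base frame: x ahead of the robot, y to its left, z up, the work surface at z = 0. Lengths are in mm, angles in rad, forces in N, time in s.
With the tool pointing down it reaches from about 350 to 975 mm from the base axis. Payload 7.1 kg.
Tool frame: the origin (TCP) lies midway between the tips of the shut fingers; the grasp point (between the pads) lies 19 mm behind it (ctrl.tcp_to_grasp is the distance from the TCP to the grasp point, in mm); z points along the fingers, y is the line along which they close (so a half turn about z gives the same grasp; the last joint's range is limited). The gripper opens to 88 mm and grips with 3 to 60 N. Pads are 20 mm wide; open, the fingers measure 115 mm over their backs; the gripper's body (75 mm by 178 mm) begins 61 mm behind the grasp point.
Start: joints at [1.287, 0.423, 1.63, -0, 1.089, -0.019], TCP at [163.541, 603.207, 222.675] pointing down, gripper open.
Joint ranges: [-3, 3], [-0.9, 2.11], [0.09, 2.58], [-1.31, 4.45], [0.11, 2.69], [-2.54, 2.54]. Speed limits (rad/s): [2.39, 2.39, 3.01, 3.14, 3.14, 3.14].

INTERFACE

Orientations are given as a rotation vector (axis times angle).
In Python, from workcell import get_obs, cams, ticket, boxes_of, ctrl gives the robot as it stands.
- The arm moves only by the shell command python3 -m creep 'ROWS' [OPENING]. ROWS is JSON, one flat list of numbers, 4 for each row, row after row: the shift along the world's x, y, z in m, then the turn about the world's z in rad. In form: [tx, ty, tz, spin, tx, ty, tz, spin, ...]. A call has 1 to 10 rows; each row is the pose to reach, as a shift and turn from the pose commanded when the call began; what a row does not reach only later rows make up. A row lasts 1/12 s, in which the tool goes at most 41.7 mm and 7.16 degrees, less where a joint would pass 70% of its speed; a pose out of reach is approached as far as the arm can. A call with a gripper value outside its range is refused whole. OPENING is the opening, from 0 (shut) to 1 (fully open), set as the call begins (- or left out, the last holds). The fingers move at their own pace and stop on an object; the grip force is fixed at half the most. Time passes only in rows, so rows that repeat a pose let the fingers close. It gives the time, the measured TCP pose, the force, the opening and the grip force at its end, in the units of the state.
- get_obs(): the state, without advancing time (a new reading comes with each control period).
- cams.get_image(name): name is "scene" or "side" or "wrist"; returns (picture, depth): 384x512x3 uint8, red, green, blue; 384x512 float32, mm along the optical axis (not along the pixel's ray), 0 where there is no reading.
- cams.get_calibration(name): a dict with "mtx" (3x3 intrinsics, pixels), "R" (3x3) and "t" (3): a world point X has camera coordinates R X + t; the wrist camera has in their place "mount" (4x4, takes a point from camera to tool coordinates, whose origin is the TCP and whose axes are the flange's). Camera axes: x right, y down, z forward; pixel columns grow to the right and rows downward; lengths in mm; the calibration is good to about 2 mm. A picture is of the moment at which its call begins: read the wrist's pose just before it. get_calibration takes no time and is no camera call.
- ticket.close_job(): hands the job in; it is judged then, once.
Trained networks look in the newest picture that a camera, given by its name, has taken for a name from the list of things; names that differ only in an ending like _2 or _b are one class to them, and where a whole thing is asked for, a point or a joint stands for the part that bears it (a point fixed in the world has none). Each returns a list of dicts, best first, with "score" (0 to 1); they miss things now and then, are a little off and sometimes report something else, mostly with a low value. They report only what shows in the picture. A call takes as long as a camera call. They do not tell look-alikes from the thing itself.
- boxes_of(camera, target): "centre" ([column, row] in pixels, amid what is visible of it).
The state is a dict: "t": time; "qpos": joint angles; "qvel": joint speeds; "joint_torque": joint torques, N m; "ee_pos": TCP position; "orientation": TCP orientation; "ft_force": force on the tool from outside, world axes, zero at the start; "moment": the same for the moment, N m; "width": finger opening in mm; "grasp_force": force on a finger pad.
Only numpy, scipy, OpenCV 4.12 (cv2) and the standard library are available. Lean on these libraries where they do the work, as an engineer would, in place of code of your own. Each camera call takes 0.05 s, during which the arm holds its last target. There are 200 camera calls.

TASK

Swing up the bamboo flap of the cubby and leave it standing open, take out the marble block and seat it flat and fully home in the oblong pocket of the jar stand, long side along the long side. Then set the jar with the red band gently upright on the ring marked in the middle of the block, let go of it, and finally pull the sprung rise gauge up by its black tab until the red line on its blade is level with the top of the white housing, where its brake holds it. Leave the other jar and the rest of the kitchen things where they stand.

Things in the scene. Friction and masses are not known exactly. Their poses are not given: they have to be found in the camera images.
- cubby: Low bamboo box fixed on the shelf, 190 x 190 mm and 55 mm high, walls and floor 6 mm, open at the top but covered by the flap. Origin: centre of its underside. The flap's hinge runs along its own +x rim (the side away from the middle of the shelf), parallel to its own y axis.
- flap (a joint): Hinge of the bamboo flap (8 mm thick board, 190 x 190 mm, lying on top of the box): 0 = shut, grows as it opens upward, 1.57 = upright, stop at 1.9 rad. The stiff hinge keeps it where it is left.
- flap_handle (a point): Grip point of the dark wooden knob (head 28 mm across, 16 mm deep, on a 12 mm stem) on top of the flap near its free edge; the point is 35 mm off the flap and 160 mm from the hinge line and moves with it.
- flap_hinge (a point): Middle of the flap's hinge line.
- block: White marble block, 60 mm (own x) x 90 mm (own y) x 28 mm high, 0.4 kg, lying flat in the cubby under the flap at the start. Origin: centre of its underside.
- block_top (a point): Centre of the block's top face, 28 mm above its underside; a thin grey ring 62 mm across is inlaid round it.
- stand: Bamboo jar stand fixed on the shelf: plate 120 mm (own x) x 270 mm (own y), 20 mm high. Origin: on the shelf surface under the pocket's centre. At its own y = -135 mm stands the gauge housing, two white plastic cheeks, open between them to front and back, 34 (x) x 40 (y) mm over all, reaching 95 mm above the shelf.
- pocket (a point): Centre of the floor of the oblong pocket (dark lining), 10 mm above the shelf and 10 mm below the plate's top. The pocket is 63 mm (stand's x) x 93 mm (stand's y), 10 mm deep, edges chamfered; the seated block stands 18 mm proud.
- gauge (a joint): Upward travel of the gauge blade in m: 0 = fully in, stop at 0.068; the red line is level with the housing's top at 0.050. A light spring pulls it in (pulling takes about 4 to 7 N); a friction brake keeps it where it is left.
- gauge_tab (a point): Centre of the gauge's black grip tab, 14 mm (stand's x) x 30 mm (stand's y) x 30 mm high, on top of the blade; its underside is 6 mm above the housing when the blade is fully in. Moves with the blade.
- gauge_line (a point): The red line across the steel blade, 71 mm below the tab's centre; 4 mm high and 26 mm wide, seen between the housing's cheeks; the point is its mid-height. Moves with the blade.
- gauge_mouth (a point): Midway between the tops of the gauge housing's two white cheeks, 95 mm above the shelf.
- jar_red: Empty glass starter jar with a red band round it, body 58 mm across, steel lid 62 mm across and 18 mm high, 105 mm high over all, 0.2 kg. Origin: centre of its underside, z up through the lid.
- jar_plain: The other jar, same shape and size, no band. Stays where it is. Origin: centre of its underside.
- crock: White ceramic crock, 110 mm across, 110 mm high. Stays. Origin: centre of its underside.
- spatula: Red silicone spatula lying flat. Stays.
- scraper: Steel dough scraper, 90 x 120 mm, with a dark wooden grip, lying flat. Stays.
- bowl: Small blue bowl, 90 mm across, 40 mm high. Stays. Origin: centre of its underside.
- oil: Green glass oil bottle, 60 mm across, 210 mm high. Stays. Origin: centre of its underside.
- salt: White salt jar with a dark cap, 66 mm across, 90 mm high. Stays. Origin: centre of its underside.
There are look-alikes about, which are no part of the job. What is shaped like the jar_red but purple or turquoise is not meant.

How it is judged (in metres and radians):
On the way, in this order (a step that is already met when the one before it is completed fails the run):
1. the flap is swung open, past 1.2 rad (value of joint flap above 1.2 rad), for 0.2 s.
2. the marble block is let go, seated flat and square in the pocket (horizontal distance between block and pocket below 0.004 m and z of block in the frame of pocket between -0.003 and 0.003 m and angle between block's own z axis and vertical below 0.035 rad and angle between the x axis of block and the x axis of stand, either way round below 0.07 rad and contact force between block and the fingers below 0.1 N), for 0.2 s.
3. the red-banded jar stands upright on the middle of the seated block, let go (horizontal distance between block and pocket below 0.004 m and z of block in the frame of pocket between -0.003 and 0.003 m and angle between block's own z axis and vertical below 0.035 rad and angle between the x axis of block and the x axis of stand, either way round below 0.07 rad and horizontal distance between jar_red and block_top below 0.015 m and z of jar_red in the frame of block_top between -0.004 and 0.004 m and angle between jar_red's own z axis and vertical below 0.06 rad and contact force between jar_red and the fingers below 0.1 N), for 0.2 s.
4. the gauge is pulled up until its red line is level with the housing's top (z of gauge_line in the frame of gauge_mouth between -0.004 and 0.004 m), for 0.2 s.
At the end, for the whole second after the job is handed in: Flap open past 1.2 rad; block within 4 mm of the pocket's centre, 3 mm of its floor, level to 0.035 and square to 0.07 rad; red-banded jar upright (0.06 rad) within 15 mm of the block's middle; gauge line within 4 mm of the housing top; block and jar at rest (all of step 4 and value of joint flap above 1.2 rad and horizontal distance between block and pocket below 0.004 m and z of block in the frame of pocket between -0.003 and 0.003 m and angle between block's own z axis and vertical below 0.035 rad and angle between the x axis of block and the x axis of stand, either way round below 0.07 rad and horizontal distance between jar_red and block_top below 0.015 m and z of jar_red in the frame of block_top between -0.004 and 0.004 m and angle between jar_red's own z axis and vertical below 0.06 rad and linear speed of each of block, jar_red below 0.02 m/s); the robot touches nothing.
It fails at once if the jar without a band is shifted by more than 25 mm (distance of jar_plain from where it was at the start of the episode above 0.025 m).
It fails at once if another bystander (crock, spatula, scraper, bowl, oil bottle, salt jar) is shifted by more than 25 mm (distance of any of crock, spatula, scraper, bowl, oil, salt from where it was at the start of the episode above 0.025 m).
It fails at once if the red-banded jar is tipped past 0.6 rad (angle between jar_red's own z axis and vertical above 0.6 rad).
It fails at once if the jar is knocked or pressed on the block with more than 45 N (contact force between jar_red and block above 45 N).
It also fails if it takes over 72 s, if anything falls off the work surface, if the arm or the gripper's body presses on something with over 40 N, if the wrist force passes 120 N, or if a joint passes its speed limit or range.

## Working session

There is one attempt and no reset: what is moved stays moved. The work goes in short steps, Python scripts to look and compute and a shell command to move; the robot and the scene stay as the last step left them, time stands still between calls to the robot, and variables do not carry over. Pictures are saved under pics/ and viewed, at most 10 in all, crops included, and the job is handed in when it is done.

```bash
mkdir -p pics; ls
cat > h.py <<'E'
import numpy as np, cv2
from scipy.spatial.transform import Rotation as Ro
from workcell import get_obs, cams, ticket, boxes_of, ctrl
def grab(n):
    o=get_obs(); im,d=cams.get_image(n); c=cams.get_calibration(n); K=np.array(c["mtx"])
    if "R" in c: R=np.array(c["R"]).T; t=-R@np.array(c["t"])
    else:
        M=np.array(c["mount"]); Rt=Ro.from_rotvec(o["orientation"]).as_matrix()
        R=Rt@M[:3,:3]; t=Rt@M[:3,3]+np.array(o["ee_pos"])
    v,u=np.mgrid[:384,:512]
    P=np.stack([(u-K[0,2])/K[0,0]*d,(v-K[1,2])/K[1,1]*d,d],-1)@R.T+t
    P[d==0]=np.nan
    return im,P,(K,R,t)
def proj(cam,X):
    K,R,t=cam; c=(np.asarray(X,float)-t)@R; p=c@K.T; return p[...,:2]/p[...,2:]
def ray(cam,u,v,z):
    K,R,t=cam; d=R@np.linalg.solve(K,[u,v,1.]); return t+d*(z-t[2])/d[2]
def save(n,im): cv2.imwrite("pics/"+n,im[...,::-1])
E
cat > a.py <<'E'
from h import *
ims=[]
for n in("scene","side"):
    im,P,c=grab(n); save(n+"0.png",im)
    for w in("cubby","flap_handle","stand","gauge_tab","jar_red","jar_plain","crock","oil","salt","bowl","spatula","scraper"):
        for b in boxes_of(n,w)[:3]:
            u,v=b["centre"]; i,j=int(np.clip(v,0,383)),int(np.clip(u,0,511))
            print(n,w,round(b["score"],2),np.round([u,v]),np.round(P[i,j]),im[i,j])
    print(np.round(c[2]))
E
python3 a.py; python3 -c "
from h import *
print(get_obs(),ctrl.tcp_to_grasp)"
```

```text
pics
scene cubby 0.74 [177. 199.] [ 354. -152.   12.] [ 77 112 145]
scene cubby 0.7 [324. 176.] [591. 248.  66.] [143 101  62]
scene flap_handle 0.87 [325. 166.] [557. 285.  65.] [138  98  60]
scene stand 0.62 [240. 227.] [571. -63.  20.] [152 111  68]
scene gauge_tab 0.59 [227. 216.] [ 590. -121.  115.] [30 30 35]
scene gauge_tab 0.32 [240. 224.] [560. -59.  21.] [138  98  60]
scene jar_red 0.75 [130. 286.] [ 629. -423.  102.] [ 81  42 106]
scene jar_red 0.57 [172. 305.] [ 736. -369.  106.] [ 26 140 138]
scene jar_red 0.56 [170. 267.] [ 636. -323.  100.] [114 117 118]
scene jar_plain 0.74 [140. 241.] [ 506. -339.   90.] [118 121 119]
scene crock 0.87 [313. 240.] [745.  64.  33.] [143 145 140]
scene oil 0.65 [261. 262.] [ 769. -140.  121.] [51 82 54]
scene salt 0.73 [215. 290.] [ 751. -263.   90.] [76 49 34]
scene bowl 0.61 [180. 199.] [ 360. -148.   18.] [ 72 105 135]
scene spatula 0.62 [370. 213.] [749. 304.   0.] [173  37  28]
scene scraper 0.76 [253. 166.] [364. 135.  15.] [173 176 177]
[1267. -541.  961.]
side cubby 0.61 [232. 161.] [552. 222.  68.] [105  69  35]
side flap_handl
[... 921 characters left out ...]
os': array([ 1.28697560e+00,  4.23137273e-01,  1.62987167e+00, -2.53514000e-06,
        1.08858063e+00, -1.89862359e-02]), 'qvel': array([-1.07986366e-03, -1.00446868e-03, -3.72156450e-06,  3.63331683e-04,
        1.56029642e-03,  3.73467809e-04]), 'joint_torque': array([-5.20112098e-04, -5.44582057e+01, -2.74043691e+01,  6.45593740e-02,
        1.70903601e-02,  4.34109393e-05]), 'ee_pos': array([163.56198785, 603.2220801 , 222.66292066]), 'orientation': array([4.14784203e-01, 3.11408760e+00, 4.24615973e-06]), 'ft_force': array([-0.15932221,  1.21351233,  0.03160868]), 'moment': array([-0.00946244, -0.00793625, -0.02774832]), 'grasp_force': 0.0, 'width': 87.45955349562084} 18.700000000000003
```

```bash
python3 -c "
import cv2,numpy as np
a=cv2.imread('pics/scene0.png')[110:350,90:430];cv2.imwrite('pics/v0.png',cv2.resize(a,None,fx=2.3,fy=2.3))"
```

```text
(no output)
```

View pics/v0.png

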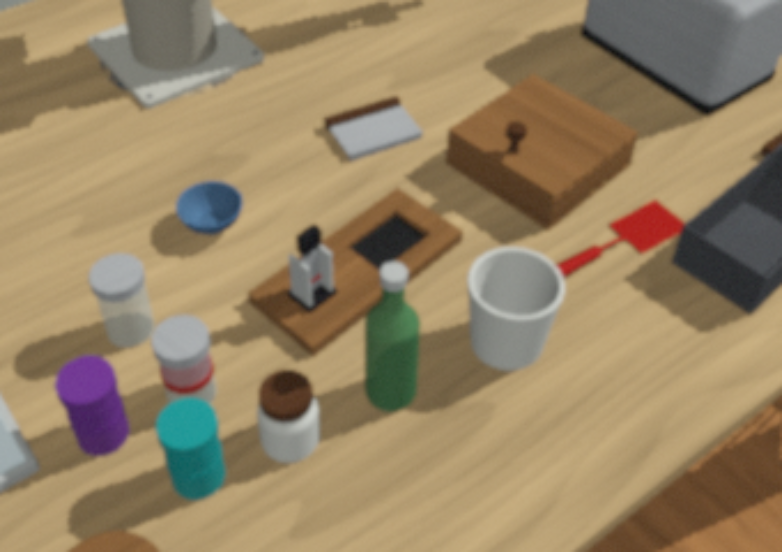

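Run:
```python
from h import *
# flap, stand plate and knob from fused depth clouds
A=[];C=[]
for n in("scene","side"):
    im,P,c=grab(n); P=P.reshape(-1,3); col=im.reshape(-1,3).astype(int)
    def rect(name,z0,z1,box):
        m=(P[:,2]>z0)&(P[:,2]<z1)&(P[:,0]>box[0])&(P[:,0]<box[1])&(P[:,1]>box[2])&(P[:,1]<box[3])&(col[:,0]>col[:,2]+25)
        r=cv2.minAreaRect(P[m][:,:2].astype(np.float32)); print(n,name,m.sum(),np.round(r[0]),np.round(r[1]),round(r[2],1),np.round(np.median(P[m][:,2])))
    rect("flap",56,68,(400,720,120,400)); rect("plate",15,24,(450,680,-220,90))
    m=(P[:,2]>80)&(P[:,2]<115)&(P[:,0]>400)&(P[:,0]<720)&(P[:,1]>120)&(P[:,1]<400); print("knob",m.sum(),np.round(P[m].mean(0)),np.round(P[m].min(0)),np.round(P[m].max(0)))
    m=(P[:,2]>103)&(P[:,2]<140)&(P[:,0]>520)&(P[:,0]<650)&(P[:,1]>-200)&(P[:,1]<-70); print("tab",m.sum(),np.round(P[m].mean(0)),np.round(P[m].min(0)),np.round(P[m].max(0)))
```

```text
scene flap 2168 [560. 284.] [192. 197.] 7.5 64.0
scene plate 1847 [571. -45.] [125. 274.] 8.3 20.0
knob 73 [571. 217. 104.] [555. 205.  84.] [583. 235. 112.]
tab 109 [ 587. -126.  124.] [ 576. -140.  104.] [ 594. -108.  136.]
side flap 1095 [557. 287.] [192. 204.] 7.3 66.0
side plate 1290 [569. -42.] [122. 276.] 8.4 21.0
knob 55 [564. 218. 103.] [552. 207.  80.] [577. 238. 113.]
tab 93 [ 580. -128.  124.] [ 572. -141.  106.] [ 590. -106.  138.]
```

The picture shows the cubby with its knob near the front-left (px 515,135 of the crop). The stand has its gauge at the near-left end (310,265) and its pocket at (390,240). The red-banded jar is at (185,355), between the purple, turquoise and plain jars. So the hinge is on the +y side. I'll move above the knob with the fingers closing along the hinge.

```bash
python3 -m creep '[0.2,-0.2,0.03,-0.6,0.2,-0.2,0.03,-0.6,0.2,-0.2,0.03,-0.6,0.2,-0.2,0.03,-0.6,0.2,-0.2,0.03,-0.6,0.2,-0.2,0.03,-0.6,0.404,-0.384,0.03,-1.175,0.404,-0.384,0.03,-1.175,0.404,-0.384,0.03,-1.175,0.404,-0.384,0.03,-1.175]' 1
python3 -c "
from h import *
print(get_obs()['ee_pos'])"
```

```text
t: 2.23
ee_pos: [463.7, 313.5, 251.3]
orientation: [1.989, 2.432, 0.001]
ft_force: [0.8, 0.7, -0.0]
width: 87.7
grasp_force: 0.0
[463.74102812 313.47450277 251.34946743]
```

```bash
python3 -m creep '[0.1,-0.093,0,-0.06,0.1,-0.093,0,-0.06,0.1,-0.093,0,-0.06,0.1,-0.093,0,-0.06,0.1,-0.093,0,-0.06,0.1,-0.093,0,-0.06,0.1,-0.093,0,-0.06]'
cat > k.py <<'E'
from h import *
im,P,c=grab("wrist"); save("w1.png",im)
print(boxes_of("wrist","flap_handle")[:2])
Q=P.reshape(-1,3)
m=(Q[:,2]>85)&(Q[:,2]<130)&(abs(Q[:,0]-567)<60)&(abs(Q[:,1]-219)<60)
print(m.sum(),Q[m].mean(0),Q[m].min(0),Q[m].max(0),np.percentile(Q[m][:,2],[5,50,95]))
m=(Q[:,2]>55)&(Q[:,2]<72); r=cv2.minAreaRect(Q[m][:,:2].astype(np.float32)); print(r, np.median(Q[m][:,2]))
print(get_obs()["ee_pos"])
E
python3 k.py
```

```text
t: 2.82
ee_pos: [561.3, 223.0, 250.8]
orientation: [-2.052, -2.378, 0.001]
ft_force: [-0.2, -0.2, 0.4]
width: 88.0
grasp_force: 0.0
[{'centre': [256.7, 114.7], 'score': 0.81}]
449 [567.3752336  225.28965013 107.46238309] [553.7604819  210.39660264  94.7895574 ] [581.36043847 237.60370534 110.18863075] [101.76779013 108.17599821 109.33671036]
((699.595947265625, 187.09320068359375), (426.5204162597656, 487.5876770019531), 16.580596923828125) 64.62527392090593
[561.2477303  223.36153615 251.01474003]
```

View pics/w1.png

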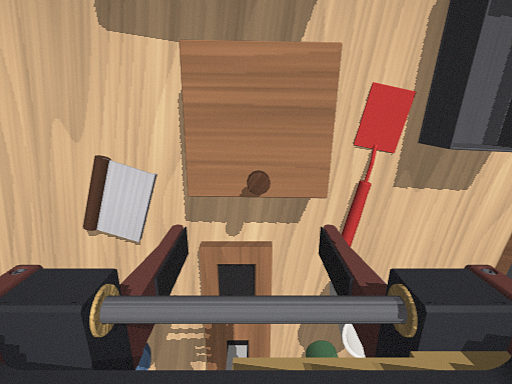

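The wrist picture shows the knob at (258,182), near the flap's front edge, with the spatula and scraper clear of it. I'll descend, grip the knob and check.

```bash
python3 -m creep '[0.006,0.001,-0.04,0,0.006,0.001,-0.08,0,0.006,0.001,-0.12,0,0.006,0.001,-0.15,0,0.006,0.001,-0.168,0,0.006,0.001,-0.172,0,0.006,0.001,-0.172,0,0.006,0.001,-0.172,0]'
python3 -m creep '[0,0,0,0,0,0,0,0,0,0,0,0,0,0,0,0,0,0,0,0,0,0,0,0]' 0
```

```text
t: 3.58
ee_pos: [568.7, 224.1, 80.1]
orientation: [2.052, 2.378, 0.002]
ft_force: [-0.2, -0.4, 1.4]
width: 87.9
grasp_force: 0.0
t: 4.08
ee_pos: [568.6, 223.1, 79.3]
orientation: [2.054, 2.377, 0.001]
ft_force: [-1.0, -0.7, 0.5]
width: 51.6
grasp_force: 0.0
```

```bash
python3 -m creep '[0,0,0,0,0,0,0,0,0,0,0,0,0,0,0,0,0,0,0,0,0,0,0,0]'
python3 - <<'E'
import numpy as np
d=np.array([-.131,.991])
for th in np.arange(0.,1.61,.1):
    r,n=160,39
    s=r*(1-np.cos(th))+n*np.sin(th); z=r*np.sin(th)+n*(np.cos(th)-1)
    print(round(th,1),np.round([*(s*d/1000),z/1000],4))
E
```

```text
t: 4.58
ee_pos: [567.3, 222.8, 78.6]
orientation: [-2.053, -2.377, 0.003]
ft_force: [-4.0, -1.6, -0.3]
width: 27.0
grasp_force: 30.0
0.0 [-0.  0.  0.]
0.1 [-0.0006  0.0047  0.0158]
0.2 [-0.0014  0.0108  0.031 ]
0.3 [-0.0024  0.0185  0.0455]
0.4 [-0.0036  0.0276  0.0592]
0.5 [-0.005   0.0379  0.0719]
0.6 [-0.0065  0.0495  0.0835]
0.7 [-0.0082  0.0622  0.0939]
0.8 [-0.01    0.0758  0.1029]
0.9 [-0.0119  0.0903  0.1106]
1.0 [-0.0139  0.1054  0.1167]
1.1 [-0.016   0.1211  0.1213]
1.2 [-0.0181  0.1371  0.1243]
1.3 [-0.0203  0.1534  0.1256]
1.4 [-0.0224  0.1697  0.1253]
1.5 [-0.0246  0.1859  0.1234]
1.6 [-0.0267  0.2018  0.1198]
```

```bash
python3 -m creep '[-0.001,0.005,0.016,0,-0.001,0.011,0.031,0,-0.002,0.018,0.045,0,-0.004,0.028,0.059,0,-0.005,0.038,0.072,0,-0.006,0.049,0.083,0,-0.008,0.062,0.094,0,-0.010,0.076,0.103,0]'
python3 -m creep '[-0.002,0.014,0.008,0,-0.004,0.029,0.014,0,-0.006,0.045,0.018,0,-0.008,0.061,0.021,0,-0.010,0.078,0.023,0,-0.012,0.094,0.022,0,-0.015,0.110,0.020,0,-0.017,0.126,0.017,0,-0.017,0.126,0.017,0,-0.017,0.126,0.017,0]'
```

```text
t: 5.25
ee_pos: [557.0, 300.0, 180.7]
orientation: [-2.052, -2.376, 0.003]
ft_force: [0.5, 6.8, -16.8]
width: 27.0
grasp_force: 30.0
t: 6.08
ee_pos: [540.5, 425.0, 197.5]
orientation: [-2.052, -2.379, 0.005]
ft_force: [-1.7, -4.6, -18.1]
width: 27.0
grasp_force: 30.0
```

```bash
python3 -m creep '[0,0,0,0,0,0,0,0,0,0,0,0,0,0,0,0,0,0,0.04,0,0,0,0.08,0,0,0,0.11,0,0,0,0.14,0,0,0,0.14,0,0,0,0.14,0]' 1
python3 -m creep '[0.006,-0.04,0,0,0.012,-0.08,0,0,0.018,-0.12,0,0,0.02,-0.16,0,0,0.02,-0.18,0,0,0.02,-0.18,0,0,0.02,-0.18,0,0]'
cat > b.py <<'E'
from h import *
im,P,c=grab("wrist"); save("w2.png",im)
print([ (w,boxes_of("wrist",w)[:2]) for w in("block","flap_handle")])
Q=P.reshape(-1,3); col=im.reshape(-1,3).astype(int)
m=(Q[:,2]>25)&(Q[:,2]<45)&(abs(Q[:,0]-560)<85)&(abs(Q[:,1]-284)<85)&(col.min(1)>110)
r=cv2.minAreaRect(Q[m][:,:2].astype(np.float32)); print(m.sum(),r,np.median(Q[m][:,2]))
o=get_obs(); print(o["ee_pos"],o["orientation"])
E
python3 b.py
```

```text
t: 6.92
ee_pos: [542.9, 425.9, 343.3]
orientation: [2.053, 2.376, 0.012]
ft_force: [0.1, -0.3, 0.3]
width: 87.4
grasp_force: 0.0
t: 7.5
ee_pos: [561.5, 244.1, 338.6]
orientation: [-2.056, -2.375, -0.0]
ft_force: [-0.5, -0.2, 0.3]
width: 87.6
grasp_force: 0.0
[('block', [{'centre': [259.1, 133.7], 'score': 0.95}]), ('flap_handle', [{'centre': [258.6, 42.2], 'score': 0.89}])]
1795 ((560.7201538085938, 287.55908203125), (59.473506927490234, 88.85387420654297), 18.305553436279297) 34.3999191123479
[561.34606687 246.20536661 338.62787133] [-2.05212076e+00 -2.37822099e+00 -6.28148513e-05]
```

View pics/w2.png

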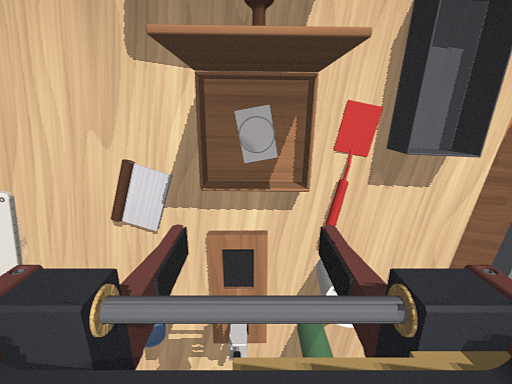

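The flap stands open and the block lies in the cubby at about (257,134), turned slightly; the measured 59.5 x 88.9 mm fits it well. I'll grip it high across the 60 mm width so the fingertips stay clear of the stand plate.

```bash
python3 -m creep '[-0.001,0.041,-0.04,0.1,-0.001,0.041,-0.08,0.172,-0.001,0.041,-0.12,0.172,-0.001,0.041,-0.16,0.172,-0.001,0.041,-0.2,0.172,-0.001,0.041,-0.24,0.172,-0.001,0.041,-0.27,0.172,-0.001,0.041,-0.295,0.172,-0.001,0.041,-0.312,0.172,-0.001,0.041,-0.319,0.172]'
python3 -m creep '[0,0,0,0,0,0,0,0,0,0,0,0,0,0,0,0,0,0,0,0,0,0,0,0,0,0,0,0,0,0,0,0]' 0
```

```text
t: 8.48
ee_pos: [558.2, 286.7, 16.3]
orientation: [-1.838, -2.545, 0.007]
ft_force: [0.4, -0.0, 0.4]
width: 87.5
grasp_force: 0.0
t: 9.15
ee_pos: [561.2, 286.6, 21.5]
orientation: [1.841, 2.544, 0.003]
ft_force: [-1.3, 1.4, 6.4]
width: 59.6
grasp_force: 30.0
```

```bash
python3 -m creep '[0,0,0.03,0,0,0,0.07,0,0,0,0.11,0,0,-0.01,0.15,-0.05,0,-0.04,0.18,-0.1,0.001,-0.08,0.2,-0.171,0.002,-0.12,0.22,-0.171,0.003,-0.16,0.22,-0.171,0.003,-0.2,0.22,-0.171,0.003,-0.23,0.22,-0.171]'
python3 -m creep '[0.0,-0.04,0,0,0,-0.07,0,0,0,-0.09,0,0,0,-0.09,0,0,0,-0.09,0,0,0,-0.09,0,0]'
cat > p.py <<'E'
from h import *
os=[get_obs()]; im,P,c=grab("wrist"); save("w3.png",im)
g=im.max(2).astype(np.uint8)
uv=proj(c,[564,6,20]).astype(int); print(uv)
Q=P.reshape(-1,3); near=(abs(P[...,0]-564)<75)&(abs(P[...,1]-6)<85)&(P[...,2]<35)
zt=np.nanmedian(P[...,2][near&(im[...,0].astype(int)>im[...,2]+30)]); print("plate z",zt)
dark=(near&(g<60)&(P[...,2]>-5)).astype(np.uint8)
n,l,s,ce=cv2.connectedComponentsWithStats(dark)
k=1+np.argmax(s[1:,4]); print(s[k],ce[k])
pp=np.argwhere(l==k)[:,::-1]
hull=cv2.convexHull(pp.astype(np.float32))[:,0]
for z in(zt,20,10): 
    W=np.array([ray(c,u,v,z)[:2] for u,v in hull],np.float32); print(z,cv2.minAreaRect(W))
W=P[l==k]; print("lining z",np.nanmedian(W[:,2]))
o=get_obs(); print(o["ee_pos"],o["orientation"],o["width"])
E
python3 p.py
```

```text
t: 9.98
ee_pos: [562.7, 53.4, 240.6]
orientation: [2.052, 2.377, -0.0]
ft_force: [0.6, -0.7, -4.2]
width: 59.7
grasp_force: 30.0
t: 10.48
ee_pos: [563.0, -33.6, 239.7]
orientation: [-2.052, -2.377, 0.0]
ft_force: [0.2, 0.7, -3.7]
width: 59.5
grasp_force: 30.0
[257 142]
plate z 19.721106147558146
[ 236  104   46   64 2789] [257.92147723 135.08748655]
19.721106147558146 ((562.8795166015625, 13.998798370361328), (61.40785217285156, 86.2180404663086), 8.401189804077148)
20 ((562.871337890625, 14.023006439208984), (61.363059997558594, 86.1551513671875), 8.401196479797363)
10 ((563.1676025390625, 13.155120849609375), (62.969600677490234, 88.41071319580078), 8.401190757751465)
lining z 10.5384961945216
[563.13956601 -33.17401793 239.82960968] [-2.05135622e+00 -2.37865989e+00  1.38436551e-04] 59.83498138871252
```

View pics/w3.png

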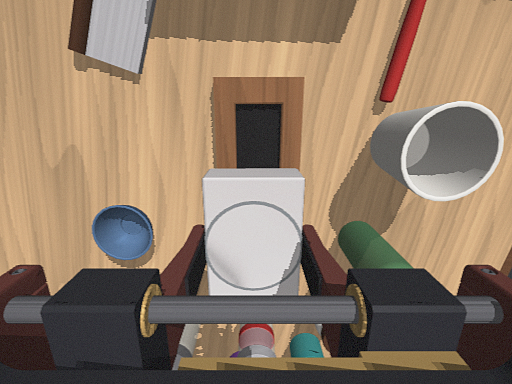

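The held block (203–303, 170–295) hides the pocket's near end (236–281, from row 104). I'll step back 50 mm, then measure both the pocket and the in-hand block in one picture.

```bash
python3 -m creep '[0,-0.03,0.01,0,0,-0.05,0.02,0,0,-0.05,0.02,0,0,-0.05,0.02,0,0,-0.05,0.02,0]'
sed -i 's/w3/w4/' p.py
cat >> p.py <<'E'
T=np.array(o["ee_pos"]); 
m=(im.min(2)>120)&(abs(P[...,2]-(T[2]+13))<9)&(np.hypot(P[...,0]-T[0],P[...,1]-T[1])<70)
W=P[m]; print("block z",np.median(W[:,2])-T[2],W[:,1].min()-T[1],W[:,1].max()-T[1])
# far edge of the block in the tool-aligned stand frame
a=np.deg2rad(8.4); ex=np.array([np.cos(a),np.sin(a)]); ey=np.array([-ex[1],ex[0]])
d=W[:,:2]-T[:2]; sx,sy=d@ex,d@ey
print("x range",np.percentile(sx,[1,99]),"far edge by strip",[round(np.percentile(sy[abs(sx-q)<4],99),1) for q in(-24,-12,0,12,24)],"near",sy.min())
E
python3 p.py
```

```text
t: 10.95
ee_pos: [563.2, -82.7, 259.7]
orientation: [-2.051, -2.379, -0.0]
ft_force: [-0.6, 1.3, -4.1]
width: 59.8
grasp_force: 30.0
[262 106]
plate z 19.816215664660604
[ 241   67   46   69 2960] [262.80675676 100.51486486]
19.816215664660604 ((563.3121337890625, 11.432235717773438), (61.701934814453125, 90.94873809814453), 8.466294288635254)
20 ((563.3067626953125, 11.426097869873047), (61.67375564575195, 90.90717315673828), 8.466296195983887)
10 ((563.5974731445312, 11.75946044921875), (63.208343505859375, 93.16919708251953), 8.466294288635254)
lining z 10.667830059369805
[563.07004681 -82.59457756 259.45354624] [-2.05022144e+00 -2.37888741e+00  3.80996887e-04] 59.88016794566486
block z 13.01874383993163 -39.0771178602771 49.105630441316904
x range [-28.48613058  29.25516059] far edge by strip [np.float64(45.2), np.float64(45.2), np.float64(45.3), np.float64(45.3), np.float64(45.3)] near -35.37186090481444
```

View pics/w4.png

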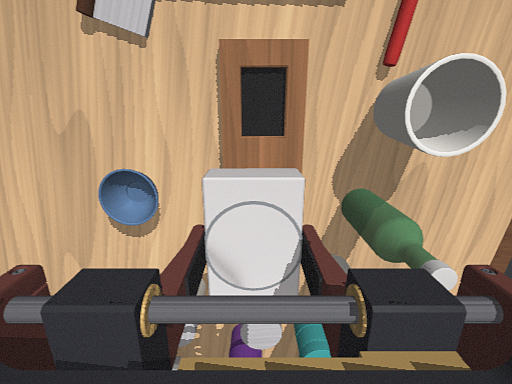

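The pocket is now fully visible at (241–287, 67–136) and fits 63 x 93 mm, centred at (563.5, 11.7) and turned 8.5°. The block is square and centred in the hand.

```bash
python3 -m creep '[0,0.04,0,0,0,0.08,-0.02,0,0,0.094,-0.06,0,0,0.094,-0.1,0,0,0.094,-0.14,0,0,0.094,-0.175,0,0,0.094,-0.2,0,0,0.094,-0.212,0,0,0.094,-0.216,0,0,0.094,-0.216,0]'
python3 -m creep '[0,0,0,0,0,0,0,0,0,0,0,0]'
python3 -c "
from h import *
o=get_obs();print(o['ee_pos'],o['ft_force'])"
```

```text
t: 11.83
ee_pos: [563.3, 10.7, 43.6]
orientation: [-2.051, -2.379, 0.001]
ft_force: [0.7, -0.6, -2.8]
width: 59.6
grasp_force: 30.0
t: 12.08
ee_pos: [564.7, 10.1, 45.7]
orientation: [2.051, 2.377, 0.003]
ft_force: [-0.6, 0.2, -4.5]
width: 60.0
grasp_force: 30.0
[564.73942352  10.09773831  45.73985813] [-0.63257834  0.21579625 -4.4613382 ]
```

```bash
python3 -m creep '[0,0,-0.005,0,0,0,-0.009,0,0,0,-0.009,0,0,0,-0.009,0]'
python3 -m creep '[0,0,-0.002,0,0,0,-0.005,0,0,0,-0.005,0,0,0,-0.005,0]'
```

```text
t: 12.42
ee_pos: [563.1, 10.0, 34.7]
orientation: [-2.052, -2.378, 0.001]
ft_force: [-0.0, -0.0, -3.2]
width: 59.8
grasp_force: 30.0
t: 12.75
ee_pos: [563.3, 10.1, 29.7]
orientation: [-2.052, -2.378, 0.001]
ft_force: [0.6, -0.3, -4.0]
width: 59.9
grasp_force: 30.0
```

```bash
python3 -m creep '[0,0.0,-0.002,0,0,0.0,-0.004,0,0,0.0,-0.005,0,0,0.0,-0.005,0]'
```

```text
t: 13.08
ee_pos: [563.5, 10.1, 25.5]
orientation: [2.052, 2.379, 0.0]
ft_force: [-2.5, -0.5, 3.1]
width: 59.8
grasp_force: 30.0
```

```bash
python3 -m creep '[0,0,0,0,0,0,0,0,0,0,0,0,0,0,0,0,0,0,0,0,0,0,0.03,0,0,0,0.07,0,0,-0.02,0.11,0,0,-0.05,0.15,0,0,-0.05,0.18,0]' 1
python3 -m creep '[0,0,0,0,0,0,0,0,0,0,0,0]'
cat > c.py <<'E'
from h import *
im,P,c=grab("wrist"); save("w5.png",im)
Q=P.reshape(-1,3); col=im.reshape(-1,3).astype(int); mx=col.min(1)>110
near=(abs(Q[:,0]-563)<70)&(abs(Q[:,1]-11)<75)
m=near&mx&(Q[:,2]>26)&(Q[:,2]<50); r=cv2.minAreaRect(Q[m][:,:2].astype(np.float32)); print(m.sum(),r)
A=np.c_[Q[m][:,:2]-Q[m][:,:2].mean(0),np.ones(m.sum())]; print("plane",np.linalg.lstsq(A,Q[m][:,2],rcond=None)[0])
m=near&(col[:,0]>col[:,2]+30)&(Q[:,2]>14)&(Q[:,2]<26); print("plate",np.median(Q[m][:,2]))
print(get_obs()["ee_pos"])
E
python3 c.py
```

```text
t: 13.92
ee_pos: [562.7, -41.8, 206.1]
orientation: [-2.052, -2.378, 0.002]
ft_force: [0.1, -0.6, -1.1]
width: 87.4
grasp_force: 0.0
t: 14.17
ee_pos: [562.9, -39.8, 204.5]
orientation: [-2.052, -2.378, 0.0]
ft_force: [-0.3, -0.3, -0.9]
width: 87.9
grasp_force: 0.0
3752 ((563.8771362304688, 10.948738098144531), (60.32761001586914, 88.97305297851562), 8.501296997070312)
plane [ 1.49212055e-03 -1.16357836e-03  3.83300832e+01]
plate 20.08394335879862
[562.41802923 -39.56029469 203.66930133]
```

View pics/w5.png

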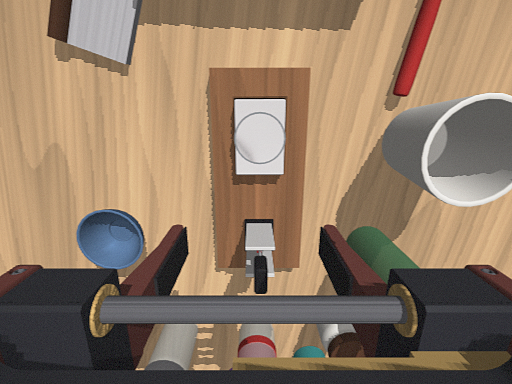

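The block sits seated and level at (260,136), with its top 18 mm above the plate. Next is the red-banded jar, so I'll look from above.

```bash
python3 -m creep '[0.01,-0.04,0.03,0,0.02,-0.08,0.06,0,0.03,-0.12,0.09,0,0.04,-0.16,0.1,0,0.05,-0.2,0.1,0,0.06,-0.24,0.1,0,0.07,-0.27,0.1,0,0.075,-0.3,0.1,0,0.077,-0.32,0.1,0,0.077,-0.32,0.1,0]'
python3 -m creep '[0,0,0,0,0,0,0,0]'
cat > j.py <<'E'
from h import *
im,P,c=grab("wrist"); save("w6.png",im)
for w in("jar_red","jar_plain","salt","oil"):
    for b in boxes_of("wrist",w)[:4]:
        u,v=b["centre"]; print(w,round(b["score"],2),np.round([u,v]),np.round(P[int(v),int(u)]))
Q=P; m=((Q[...,2]>98)&(Q[...,2]<112)).astype(np.uint8)
n,l,s,ce=cv2.connectedComponentsWithStats(m)
for k in range(1,n):
    if s[k,4]<150: continue
    W=Q[l==k]; (x,y),r=cv2.minEnclosingCircle(W[:,:2].astype(np.float32)); print(np.round([x,y,r,np.median(W[:,2])],1),np.median(im[l==k],0),np.round(ce[k]))
print(get_obs()["ee_pos"])
E
python3 j.py
```

```text
t: 15.05
ee_pos: [639.8, -364.0, 301.1]
orientation: [-2.054, -2.373, 0.003]
ft_force: [-0.7, -0.2, 0.4]
width: 88.2
grasp_force: 0.0
t: 15.22
ee_pos: [640.0, -358.5, 302.7]
orientation: [-2.049, -2.376, 0.0]
ft_force: [-0.1, 0.5, -0.5]
width: 88.0
grasp_force: 0.0
jar_red 0.88 [237. 131.] [ 610. -304.  104.]
jar_red 0.74 [219. 201.] [ 598. -404.  107.]
jar_red 0.65 [302. 173.] [ 704. -348.  106.]
jar_red 0.31 [239.  21.] [ 587. -157.   20.]
jar_plain 0.84 [147. 127.] [ 494. -318.  105.]
salt 0.79 [322. 102.] [ 715. -252.   90.]
oil 0.98 [353.  14.] [ 730. -150.   91.]
[ 741.5 -144.1   21.6  105.1] [42. 52. 39.] [363.  11.]
[ 482.7 -323.7   30.9  105.2] [171. 169. 172.] [139. 130.]
[ 608.9 -309.5   30.9  105.1] [175. 173. 176.] [236. 133.]
[ 708.8 -356.8   30.9  104.9] [ 65. 149. 148.] [303. 179.]
[ 599.  -416.1   30.8  105. ] [109.  60. 138.] [219. 207.]
[ 845.3 -458.7   26.7  105. ] [182.5 179.5 174. ] [376. 254.]
[ 640.67919299 -358.55660424  305.25265838]
```

View pics/w6.png

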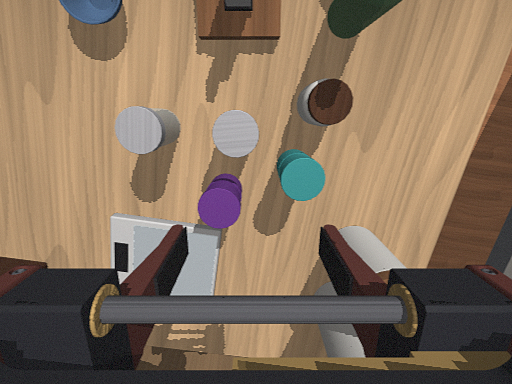

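The red-banded jar is the centre grey lid at (236,133), between plain (139,130), purple (219,207), turquoise (303,177) and salt (330,100). The fingers fit at the present yaw, so I'll go down and grip the lid.

```bash
python3 -m creep '[-0.02,0.03,-0.02,0,-0.0315,0.049,-0.05,0,-0.0315,0.049,-0.09,0,-0.0315,0.049,-0.12,0,-0.0315,0.049,-0.15,0,-0.0315,0.049,-0.15,0,-0.0315,0.049,-0.15,0]'
python3 -c "
from h import *
im,d=cams.get_image('wrist');p=[]
for i in range(4):
    p.append(get_obs()['ee_pos']); cams.get_image('wrist')
print(np.mean(p,0),np.std(p,0))"
```

```text
t: 16.05
ee_pos: [608.3, -309.9, 154.2]
orientation: [-2.05, -2.377, 0.001]
ft_force: [0.4, -0.5, 1.1]
width: 88.2
grasp_force: 0.0
[ 610.17803984 -311.29822986  157.21350472] [0.36371402 0.30585995 0.63258576]
```

```bash
python3 -m creep '[-0.001,0.0015,-0.03,0,-0.001,0.0015,-0.055,0,-0.001,0.0015,-0.07,0,-0.001,0.0015,-0.078,0,-0.001,0.0015,-0.078,0,-0.001,0.0015,-0.078,0]'
python3 -m creep '[0,0,0,0,0,0,0,0,0,0,0,0,0,0,0,0,0,0,0,0,0,0,0,0,0,0,0,0,0,0,0,0]' 0
```

```text
t: 16.8
ee_pos: [608.5, -309.7, 77.7]
orientation: [2.052, 2.378, 0.0]
ft_force: [0.3, 0.1, -0.2]
width: 88.0
grasp_force: 0.0
t: 17.47
ee_pos: [608.3, -309.6, 77.7]
orientation: [2.052, 2.378, 0.0]
ft_force: [-0.7, 1.5, 4.4]
width: 61.7
grasp_force: 30.0
```

```bash
python3 -m creep '[0,0,0.015,0,0,0,0.045,0,0,0,0.08,0,0,0,0.12,0,0,0,0.15,0,-0.004,0.025,0.17,0,-0.009,0.06,0.17,0,-0.014,0.1,0.17,0,-0.019,0.14,0.17,0,-0.024,0.18,0.17,0]'
python3 -m creep '[-0.006,0.04,0,0,-0.012,0.08,0,0,-0.016,0.11,0,0,-0.019,0.13,0,0,-0.0205,0.14,0,0,-0.0205,0.14,0,0,-0.0205,0.14,-0.02,0,-0.0205,0.14,-0.05,0,-0.0205,0.14,-0.07,0,-0.0205,0.14,-0.07,0]'
python3 -c "
from h import *
p=[]
for i in range(4):
    p.append(get_obs()['ee_pos']); cams.get_image('wrist')
print(np.mean(p,0),get_obs()['width'])"
```

```text
t: 18.3
ee_pos: [582.9, -127.9, 247.5]
orientation: [-2.053, -2.377, 0.0]
ft_force: [-0.2, 0.4, -2.1]
width: 61.7
grasp_force: 30.0
t: 19.13
ee_pos: [560.8, 9.1, 173.2]
orientation: [-2.05, -2.373, 0.008]
ft_force: [-1.3, -0.5, -3.1]
width: 61.5
grasp_force: 30.0
[562.6156276    9.33724183 175.79189381] 61.38720401681187
```

```bash
python3 -m creep '[0.001,0.0015,-0.02,0,0.001,0.0015,-0.04,0,0.001,0.0015,-0.05,0,0.001,0.0015,-0.056,0,0.001,0.0015,-0.056,0,0.001,0.0015,-0.056,0]'
python3 -m creep '[0,0,-0.001,0,0,0,-0.002,0,0,0,-0.003,0,0,0,-0.004,0,0,0,-0.004,0,0,0,-0.004,0]'
```

```text
t: 19.83
ee_pos: [565.0, 12.0, 121.8]
orientation: [2.052, 2.378, 0.001]
ft_force: [-0.6, 0.4, -1.7]
width: 61.1
grasp_force: 30.0
t: 20.33
ee_pos: [564.4, 12.1, 117.0]
orientation: [-2.052, -2.379, 0.0]
ft_force: [-0.0, -0.1, -2.0]
width: 61.5
grasp_force: 30.0
```

```bash
python3 -m creep '[0,0,-0.0005,0,0,0,-0.001,0,0,0,-0.001,0]'; python3 -m creep '[0,0,-0.0005,0,0,0,-0.001,0,0,0,-0.001,0]'
```

```text
t: 20.58
ee_pos: [564.4, 12.1, 115.9]
orientation: [-2.052, -2.379, 0.0]
ft_force: [-0.4, -0.0, -2.5]
width: 61.3
grasp_force: 30.0
t: 20.83
ee_pos: [564.5, 12.1, 115.7]
orientation: [2.052, 2.379, 0.0]
ft_force: [-3.5, 0.3, 5.7]
width: 61.6
grasp_force: 30.0
```

```bash
python3 -m creep '[0,0,0,0,0,0,0,0,0,0,0,0,0,0,0,0,0,0,0,0,0,0,0.02,0,0,0,0.06,0,0,0,0.1,0,0,0,0.14,0,0.002,-0.02,0.16,0]' 1
python3 -m creep '[0.005,-0.04,0,0,0.01,-0.08,0,0,0.015,-0.12,0,0,0.02,-0.15,0,0.022,-0.16,0,0,0.022,-0.16,0,0,0.022,-0.16,0,0]'
cat > g.py <<'E'
from h import *
im,P,c=grab("wrist"); save("w7.png",im)
m=((P[...,2]>135)&(P[...,2]<150)&(abs(P[...,0]-564)<60)&(abs(P[...,1]-11)<60)); W=P[m]
(x,y),r=cv2.minEnclosingCircle(W[:,:2].astype(np.float32)); print("jar",x,y,r,np.median(W[:,2]))
A=np.c_[W[:,:2]-W[:,:2].mean(0),np.ones(len(W))]; print("tilt",np.linalg.lstsq(A,W[:,2],rcond=None)[0])
m=((P[...,2]>122)&(P[...,2]<140)&(abs(P[...,0]-584)<40)&(abs(P[...,1]+125)<40)); W=P[m]
print("tab",m.sum(),cv2.minAreaRect(W[:,:2].astype(np.float32)),np.median(W[:,2]))
m=((P[...,2]>85)&(P[...,2]<103)&(abs(P[...,0]-584)<40)&(abs(P[...,1]+125)<40)&(im.min(2)>90)); W=P[m]
print("housing",m.sum(),cv2.minAreaRect(W[:,:2].astype(np.float32)),np.median(W[:,2]))
print(boxes_of("wrist","gauge_tab")[:1],get_obs()["ee_pos"])
E
python3 g.py
```

```text
t: 21.67
ee_pos: [568.1, -6.1, 280.0]
orientation: [2.047, 2.378, 0.007]
ft_force: [0.0, -0.2, -0.3]
width: 87.5
grasp_force: 0.0
jar 565.0732421875 12.155556678771973 30.964317321777344 143.0613440985827
tilt [-1.37716276e-03 -5.31738991e-03  1.42989778e+02]
tab 247 ((583.6187744140625, -121.10755920410156), (13.378523826599121, 29.112220764160156), 8.522016525268555) 132.78206973737366
housing 209 ((583.43017578125, -121.65072631835938), (32.972267150878906, 40.193477630615234), 9.161601066589355) 94.09054915714205
[{'centre': [250.2, 264.0], 'score': 0.77}] [569.12886937  -9.3081267  279.63787048]validation failed for argument at $...
```

View pics/w7.png

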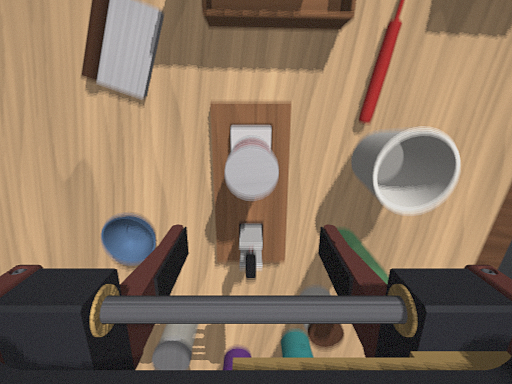

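The jar stands upright on the block, 1.7 mm off centre. The black tab is at (250,264) px, measured at (583.6, -121.1). The second move was refused because I mistyped its rows, but the view was enough. Next I'll approach the tab.

```bash
python3 -m creep '[0.006,-0.04,0,0,0.012,-0.08,0,0,0.017,-0.113,0,0,0.017,-0.113,-0.04,0,0.017,-0.113,-0.08,0,0.017,-0.113,-0.11,0,0.017,-0.113,-0.12,0,0.017,-0.113,-0.12,0]'
python3 -c "
from h import *
p=[]
for i in range(4):
    p.append(get_obs()['ee_pos']); cams.get_image('side')
print(np.mean(p,0))"
```

```text
t: 22.43
ee_pos: [580.8, -120.1, 151.1]
orientation: [-2.048, -2.373, 0.005]
ft_force: [-0.4, 0.3, 0.6]
width: 87.8
grasp_force: 0.0
[ 582.94114259 -120.52839402  154.11834005]
```

```bash
python3 -m creep '[0,0,-0.025,0,0,0,-0.042,0,0,0,-0.052,0,0,0,-0.052,0,0,0,-0.052,0,0,0,-0.052,0]'
python3 -m creep '[0,0,0,0,0,0,0,0,0,0,0,0,0,0,0,0,0,0,0,0,0,0,0,0,0,0,0,0,0,0,0,0,0,0,0,0,0,0,0,0]' 0
python3 -m creep '[0,0,0,0,0,0,0,0,0,0,0,0,0,0,0,0,0,0,0,0]'
```

```text
t: 23.13
ee_pos: [584.5, -121.1, 104.5]
orientation: [2.051, 2.377, 0.002]
ft_force: [0.4, 0.2, -0.2]
width: 87.6
grasp_force: 0.0
t: 23.97
ee_pos: [583.4, -120.9, 103.0]
orientation: [-2.052, -2.378, 0.0]
ft_force: [-0.5, -0.3, -0.8]
width: 24.2
grasp_force: 0.0
t: 24.38
ee_pos: [582.8, -121.0, 102.8]
orientation: [-2.052, -2.378, 0.001]
ft_force: [-3.7, -2.1, 0.9]
width: 14.1
grasp_force: 30.0
```

```bash
python3 -m creep '[0,0,0.01,0,0,0,0.02,0,0,0,0.03,0,0,0,0.04,0,0,0,0.046,0,0,0,0.0495,0,0,0,0.0495,0,0,0,0.0495,0,0,0,0.0495,0,0,0,0.0495,0]'
python3 -c "
from h import *
p=[]
for i in range(4):
    p.append(get_obs()['ee_pos']); im,P,c=grab('side')
print(np.mean(p,0),get_obs()['width'])
u,v=proj(c,[583,-121,95]).astype(int); print(u,v)
a=im[v-40:v+40,u-50:u+50]; b=cv2.resize(a,None,fx=4,fy=4,interpolation=cv2.INTER_CUBIC)
im,P,c=grab('scene');u,v=proj(c,[583,-121,95]).astype(int); print(u,v)
a=im[v-40:v+40,u-50:u+50]; save('g8.png',np.hstack([b,cv2.resize(a,None,fx=4,fy=4,interpolation=cv2.INTER_CUBIC)]))
"
```

```text
t: 25.22
ee_pos: [582.8, -121.0, 153.6]
orientation: [-2.052, -2.378, 0.001]
ft_force: [-6.5, -2.7, 1.5]
width: 13.7
grasp_force: 30.0
[ 582.80303038 -120.93850263  153.64216376] 13.637813465662466
270 208
224 219
```

View pics/g8.png

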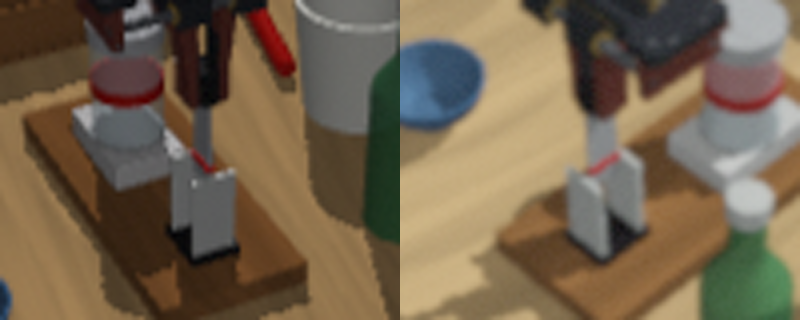

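Both views show the red line joining the tops of the two cheeks, as wanted. I'll let go, back up, and check by numbers.

```bash
python3 -m creep '[0,0,0,0,0,0,0,0,0,0,0,0,0,0,0,0,0,0,0,0,0,0,0,0,0,0,0.03,0,0,0,0.07,0,0,-0.02,0.11,0,0,-0.04,0.13,0]' 1
python3 -m creep '[0,0,0,0,0,0,0,0,0,0,0,0,0,0,0,0]'
cat > f.py <<'E'
from h import *
im,P,c=grab("wrist")
m=(P[...,2]>150)&(P[...,2]<200)&(abs(P[...,0]-584)<22)&(abs(P[...,1]+121)<25); print("tab top",m.sum(),np.median(P[m],0))
m=((P[...,2]>135)&(P[...,2]<150)&(abs(P[...,0]-564)<60)&(abs(P[...,1]-11)<60)); W=P[m]
if m.sum()>50: print("jar",cv2.minEnclosingCircle(W[:,:2].astype(np.float32)),np.median(W[:,2]))
for n in("scene","side"):
    im,P,c=grab(n); I=im.astype(int)
    u,v=proj(c,[583.5,-121.3,95]).astype(int)
    s=np.zeros(I.shape[:2],bool); s[v-7:v+8,u-8:u+9]=1
    s&=(I[...,0]>I[...,1]*1.6)&(I[...,0]>I[...,2]*1.6)&(I[...,0]>90)
    r=np.argwhere(s).mean(0)[::-1]; zs=np.arange(80,111)
    q=proj(c,np.c_[np.full(31,583.5),np.full(31,-121.3),zs]); print(n,s.sum(),r,"line z",np.interp(-r[1],-q[:,1],zs))
    m=(P[...,2]>88)&(P[...,2]<103)&(abs(P[...,0]-583)<25)&(abs(P[...,1]+121)<28)&(I.min(2)>110); print("cheek max z",np.sort(P[m][:,2])[-5:])
    m=(P[...,2]>150)&(abs(P[...,0]-584)<25)&(abs(P[...,1]+121)<25); print("tab z",np.percentile(P[m][:,2],[0,5,95,100]) if m.any() else 0)
E
python3 f.py
```

```text
t: 26.3
ee_pos: [584.8, -160.7, 286.6]
orientation: [2.047, 2.378, 0.003]
ft_force: [1.0, -1.3, -0.5]
width: 77.3
grasp_force: 0.0
t: 26.63
ee_pos: [582.4, -160.0, 280.6]
orientation: [-2.05, -2.377, 0.002]
ft_force: [-0.3, -0.3, -1.1]
width: 87.7
grasp_force: 0.0
tab top 468 [ 583.10091762 -120.48366765  183.68202944]
jar ((564.9327392578125, 11.552055358886719), 30.702648162841797) 143.12824474239557
scene 9 [224.44444444 219.44444444] line z 96.68050478560666
cheek max z [ 96.49546892  97.45848589  97.83673938 102.3076843  102.97214488]
tab z [150.61310206 165.7468948  651.33492152 657.37882609]
side 14 [271.         208.21428571] line z 94.94150610374777
cheek max z [95.20826207 95.35343152 95.37012319 97.10415284 97.60372632]
tab z [156.63378559 164.29870124 648.93664787 654.45110858]
```

```bash
python3 -c "
from h import *
im,P,c=grab('scene'); m=(P[...,2]>150)&(P[...,2]<260)&(abs(P[...,0]-545)<110)&(abs(P[...,1]-385)<40); print('flap',m.sum())
print(ticket.close_job())"
```

```text
flap 1522
the job is handed in; nothing more can be done
None
```

The job is handed in with all four steps done, though the verdict was not shown: flap open, block seated in the pocket, red-banded jar upright on it (about 1–2 mm off centre), and the gauge line about 1–3 mm from the housing top by my measurements (limit 4 mm).

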